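# Click the demonstration selector dial round to the red dot

## Task

With a fingertip on the big black knurled dial of the selector box, rub it round clockwise (seen from above) until its white pointer line clicks into the next stop, the one at the red dot, without running on past it, then take the hand away. Turn it by touch only: do not pinch or lift anything, do not shift the box, and leave the ammeter, compass, glass tube and brass resistor where they are.

Things in the scene. Friction and masses are not known exactly. Their poses are not given: they have to be found in the camera images.
- dial (a joint): Black knurled dial, a disc 100 mm across, 22 mm thick, axis vertical. Rad, growing clockwise seen from above. Click stops at 0, 0.524, 1.047, 1.571 (red dot), 2.094, 2.618, 3.142; ridges halfway between. Leaving a stop takes about 0.03 N m (1 N along the surface 32 mm from the axis); let go, it snaps into the nearest stop. Starts in the stop before the red dot, at 1.047.
- dial_top (a point): Centre of the dial's flat, clear top face, 88 mm above the drawer floor, the highest thing in the drawer. A fingertip pressed here off-centre grips by friction. The dial is sprung and can be pressed down 4 mm: it gives from about 2.5 N, bottoms at about 6.5 N, still turning. Its underside is 5 mm above the panel. z up; y along the white pointer line.
- pointer_tip (a point): The outer end of the white pointer line, on the dial's top face, 49 mm from the axis.
- red_dot (a point): Centre of the red dot, 15 mm across, painted on the box's grey panel 67 mm from the dial's axis, 26 mm below the dial's top. The six other stops have smaller white dots on the same circle, 30 degrees apart, three either side.
- selector: Selector box, loose on the drawer floor: dark wood with a grey panel, 180 (x) by 190 (y) by 61 mm high, about 1.8 kg, dial in the middle of its top. Origin at the centre of its underside, z up; the red dot is on the +x side of the dial. Two brass terminals 14 mm across stand 16 mm above the panel at x -74, y -75 and +75 mm.
- ammeter: Bystander: aluminium ammeter, a loose block 70 by 76 by 36 mm high with a white scale on top. Origin at the centre of its underside.
- compass: Bystander: compass in a round brass case 60 mm across and 16 mm high, loose. Origin at the centre of its underside.
- tube: Bystander: green glass tube 20 mm across, 108 mm long, lying along its x axis in two square cork ends 26 mm high, loose. Origin on its underside at mid length.
- resistor: Bystander: brass resistor cylinder standing upright, 32 mm across and 58 mm high with its steel pin, loose. Origin at the centre of its underside.
- drawer: The beech drawer in which everything stands, fixed during the work: 460 (x) by 860 (y) mm, walls 10 mm thick and 45 mm high, inner floor 10 mm above the work surface. Origin at the centre of its underside.

How it is judged:
By the outcome, as a careful person would: the job done as asked, in the order asked, and still so for the second after the job is handed in, with the robot touching nothing.
It also fails if it takes over 32 s, if anything falls off the work surface, if the arm or the gripper's body presses on something with over 40 N, if the wrist force passes 120 N, or if a joint passes its speed limit or range.

## Robot

A 6-joint arm with a two-finger parallel gripper is mounted at the origin on the work surface. World frame = base frame: x ahead of the robot, y to its left, z up, the work surface at z = 0. Lengths are in m, angles in rad, forces in N, time in s.
With the tool pointing down it reaches from about 0.375 to 0.975 m from the base axis. Payload 3.8 kg.
Tool frame: the origin (TCP) lies midway between the tips of the shut fingers; the grasp point (between the pads) lies 19 mm behind it; x points along the fingers, y is the direction in which the jaws open and shut, and the axes are right-handed (so a half turn about x gives the same grasp; the last joint's range is limited). The gripper opens to 88 mm and grips with 3 to 60 N. Pads are 18 mm wide; open, the fingers measure 123 mm over their backs; the gripper's body (75 mm by 187 mm) begins 45 mm behind the grasp point.
Start: joints at [1.077, 0.264, 1.604, -0, 1.274, -0.037], TCP at [0.298, 0.606, 0.239] pointing down, gripper open.
Joint ranges: [-2.63, 2.63], [-0.94, 2.18], [0.31, 2.57], [-1.31, 4.45], [0, 2.66], [-2.55, 2.55]. Speed limits (rad/s): [2.57, 2.57, 3.14, 3.14, 3.14, 3.14].

## Interface

Orientations are given as a rotation vector (axis times angle).
In Python, from cell import manip, inverse_kinematics, cams, order gives the robot as it stands. Calls block until the motion is done:
- manip.move_pose(position, orientation): joint-space move of the TCP to a pose.
- manip.move_linear(position, rate=0.15, rot=None): straight line of the TCP; rot=None keeps the orientation; rate is the mean speed in m/s.
- manip.set_joints(angles): joint-space move.
- manip.set_gripper(opening, force=None): finger opening in m; force is the grip in N (None keeps the last); returns when the fingers have stopped.
- manip.dwell(seconds).
- inverse_kinematics(position, orientation): joint angles nearest the present ones, or None.
- manip.state(): the state.
- cams.capture(name): name is "side" or "top"; returns a dict with "image" (400x640x3 uint8, blue, green, red), "z_map" (400x640 float32, m along the optical axis (not along the pixel's ray), 0 where there is no reading), "intrinsics" (3x3 intrinsics, pixels), "position" and "orientation" of the camera in the world. Camera axes: x right, y down, z forward; pixel columns grow to the right and rows downward; lengths in m; the calibration is good to about 2 mm. A picture is of the moment at which its call begins.
A pose or a line that the arm cannot do raises manip.IKError and nothing moves.
- order.close_job(): hands the job in, once; it reports no verdict.
The state is a dict: "clock": time; "joint_pos": joint angles; "joint_velocities": joint speeds; "tau": joint torques, N m; "tool_pos": TCP position; "tcp_rot": TCP orientation; "contact_force": force on the tool from outside, world axes, zero at the start; "moment": the same for the moment, N m; "gripper_width": finger opening in m.
Only numpy, scipy, OpenCV 4.12 (cv2) and the standard library are available. Lean on these libraries where they do the work, as an engineer would, in place of code of your own. Each camera call takes 0.05 s, during which the arm holds its last target. There are 200 camera calls.

## Working session

There is one attempt and no reset: what is moved stays moved. The work goes in short steps, each a Python script; the robot and the scene stay as the last script left them, time stands still between calls to the robot, and variables do not carry over. Pictures are saved under pics/ and viewed, about 8 in all and at most 12, crops included, and the job is handed in when it is done.

```bash
mkdir -p pics; ls; python3 - <<'E'
from cell import manip,cams
import cv2,numpy as np
for n in("top","side"):
    c=cams.capture(n); cv2.imwrite(f"pics/{n}0.png",c["image"]); np.savez(f"{n}0.npz",**c); print(n,c["position"],c["orientation"],c["intrinsics"])
s=manip.state();print(s)
E
```

```text
pics
top [ 0.40224539 -0.0135773   1.07145736] [-2.11699928  2.12078616 -0.15098405] [[402.01454213   0.         316.10037474]
 [  0.         402.01454213 197.24955003]
 [  0.           0.           1.        ]]
side [ 0.35656825 -0.87076723  0.86656173] [-2.26145092  0.29097241 -0.151128  ] [[516.18466479   0.         325.39478137]
 [  0.         516.18466479 203.98375777]
 [  0.           0.           1.        ]]
{'clock': 0.1, 'joint_pos': array([ 1.07706411e+00,  2.64665998e-01,  1.60524067e+00, -2.92336480e-06,
        1.27374581e+00, -3.69121094e-02]), 'joint_velocities': array([ 0.00080681, -0.0020026 , -0.00246733,  0.00132486,  0.00152091,
       -0.00079206]), 'tau': array([-7.04808263e-04, -5.03619039e+01, -3.58071184e+01,  7.30229588e-02,
        2.33400764e-02, -5.57637043e-05]), 'tool_pos': array([0.29743656, 0.60519804, 0.23751876]), 'tcp_rot': array([ 0.35667274,  1.5414898 , -0.35981883]), 'contact_force': array([-0.26620197, -0.24904297, -0.01631545]), 'moment': array([-0.0251656 ,  0.03452618,  0.02985866]), 'gripper_width': 0.08810696458413562}
```

View pics/top0.png

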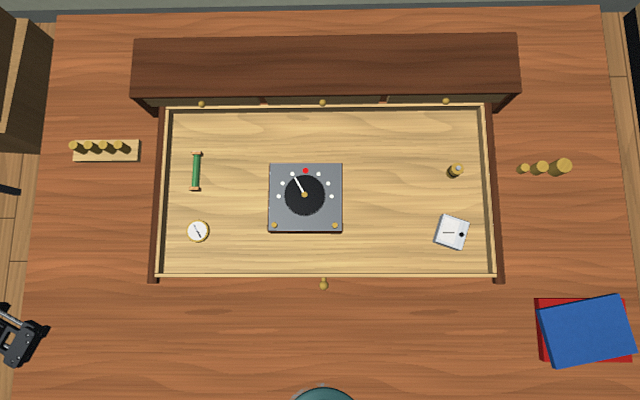

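The top view shows the dial centre near px (305,195), the pointer tip near (293,177) and the red dot at (305,171). The tube, compass, resistor and ammeter are all more than 90 px away. A cabinet stands beyond the drawer.

```bash
cat > h.py <<'E'
import numpy as np,cv2
from scipy.spatial.transform import Rotation as R
def cloud(c):
    z=c["z_map"];K=c["intrinsics"];v,u=np.indices(z.shape)
    p=np.stack([(u-K[0,2])/K[0,0]*z,(v-K[1,2])/K[1,1]*z,z],-1)
    return p@R.from_rotvec(c["orientation"]).as_matrix().T+c["position"]
def measure(c,near=None):
    P=cloud(c);im=c["image"].astype(int);b,g,r=im[...,0],im[...,1],im[...,2]
    ok=c["z_map"]>0
    top=ok&(abs(P[...,2]-.098)<.006)
    if near is None: near=np.array([.45,.02])
    top&=np.hypot(P[...,0]-near[0],P[...,1]-near[1])<.12
    n,l,st,ce=cv2.connectedComponentsWithStats(top.astype(np.uint8))
    k=1+np.argmax(st[1:,4]);m=l==k
    (cx,cy),rad=cv2.minEnclosingCircle(P[m][:,:2].astype(np.float32))
    cen=np.array([cx,cy]);d=np.hypot(P[...,0]-cx,P[...,1]-cy)
    red=ok&(r>150)&(g<90)&(b<90)&(d<.085)
    wh=m&(im.min(-1)>130)&(d<.052)&(d>.012)
    ang=lambda q:np.degrees(np.arctan2(q[1]-cy,q[0]-cx))
    rd=P[red].mean(0) if red.any() else None
    w=P[wh].mean(0) if wh.any() else None
    return dict(cen=cen,rad=rad,ztop=np.median(P[m][:,2]),n=m.sum(),red=rd,reddist=None if rd is None else np.hypot(*(rd[:2]-cen)),redang=None if rd is None else ang(rd),wn=wh.sum(),ptr=None if w is None else ang(w))
E
python3 - <<'E'
from h import *
for n in("top","side"):
    c=dict(np.load(n+"0.npz"));P=cloud(c)
    if n=="top":
        print(P[195,312],P[120,320],P[65,320],P[171,305],P[98,323])
        near=P[195,305][:2]
    print(n,measure(c,near))
E
```

```text
[0.57576404 0.02465167 0.09967267] [0.80288469 0.00650317 0.00987816] [0.89247008 0.00371808 0.14984043] [0.64383964 0.04397131 0.06880338] [ 0.81890479 -0.00316877  0.12060875]
top {'cen': array([0.57800138, 0.04380427]), 'rad': 0.05190420523285866, 'ztop': np.float64(0.09777233117241502), 'n': np.int64(1302), 'red': array([0.64538363, 0.04383409, 0.07140693]), 'reddist': np.float64(0.0673822580197794), 'redang': np.float64(0.025364106626896966), 'wn': np.int64(38), 'ptr': np.float64(27.39802061733101)}
side {'cen': array([0.57723063, 0.04376085]), 'rad': 0.052816811949014664, 'ztop': np.float64(0.09939604751095754), 'n': np.int64(995), 'red': array([0.64489172, 0.04353004, 0.07318022]), 'reddist': np.float64(0.0676614818893436), 'redang': np.float64(-0.19545421305849403), 'wn': np.int64(35), 'ptr': np.float64(29.594807302375184)}
```

View pics/side0.png

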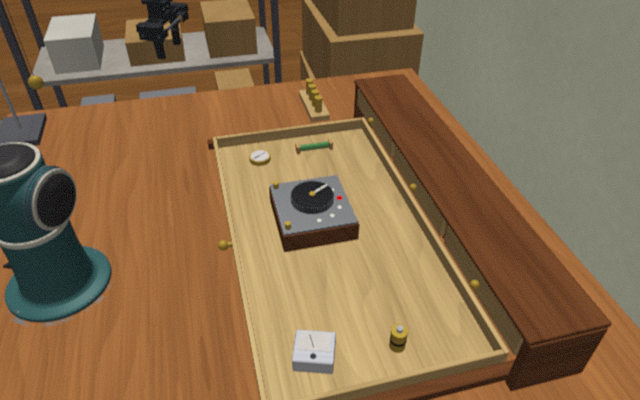

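Both cameras agree: dial axis at (0.5776, 0.0438), top at z≈0.098, the red dot at 67 mm and 0°, and the pointer at about 29°. Sizes and heights match the given data. I'll contact on the +y side, which keeps the dial visible from the side camera.

```bash
cat >> h.py <<'E'
C=np.array([.5776,.0438]);RAD=.032
def pose(deg,z,sgn,off=0):
    a=np.radians(deg);e=np.array([np.cos(a),np.sin(a),0])
    x=np.array([0,0,-1.]);y=sgn*np.array([-np.sin(a),np.cos(a),0])
    return np.r_[C+RAD*e[:2],z],R.from_matrix(np.c_[x,y,np.cross(x,y)]).as_rotvec()
E
python3 - <<'E'
from h import *
from cell import manip,inverse_kinematics as ik
best=None
for s in(1,-1):
    q=[ik(*pose(d,.13,s)) for d in(105,75)]
    print(s,*[None if k is None else np.round(k,2) for k in q])
    if q[0] is not None and q[1] is not None and (best is None or abs(q[0][5])<best[0]): best=(abs(q[0][5]),s)
s=best[1];open("sgn","w").write(str(s))
manip.set_gripper(0,5)
manip.move_pose(*pose(105,.14,s))
manip.dwell(.2);st=manip.state();f0=st["contact_force"];print(st["clock"],st["tool_pos"],f0,st["gripper_width"])
manip.move_linear(pose(105,.106,s)[0],.05)
z=.106
while z>.09:
    z-=.0007;manip.move_linear(pose(105,z,s)[0],.02);manip.dwell(.05)
    st=manip.state();fz=st["contact_force"]-f0;print(round(z,4),np.round(st["tool_pos"],4),fz.round(2))
    if fz[2]>4.3:break
print(st["clock"]);open("zc","w").write(str(z));np.save("f0",f0)
from cell import cams
c=cams.capture("side");cv2.imwrite("pics/c1.png",cv2.resize(c["image"][130:280,230:430],(800,600)));print(measure(c,C))
E
```

```text
1 None None
-1 [ 0.09  0.17  1.93 -0.    1.04 -0.17] [ 0.08  0.2   1.9  -0.    1.05  0.35]
3.7667 [0.56939771 0.07544998 0.14010896] [ 0.25199748 -1.32301545  0.39623724] 0.0006302841943010508
0.1053 [0.5695 0.0748 0.1056] [-0.53  1.82 -0.23]
0.1046 [0.5693 0.0747 0.1046] [-0.81  0.72 -0.56]
0.1039 [0.5693 0.0747 0.1038] [-0.65  2.11  0.39]
0.1032 [0.5693 0.0747 0.1032] [-1.17  1.16 -0.36]
0.1025 [0.5693 0.0747 0.1025] [0.6  1.44 0.53]
0.1018 [0.5693 0.0747 0.1018] [-0.53  1.02  0.28]
0.1011 [0.5693 0.0747 0.101 ] [-0.36  1.87 -0.14]
0.1004 [0.5693 0.0747 0.1004] [0.91 0.88 0.02]
0.0997 [0.5693 0.0747 0.0997] [-1.32  0.45 -0.4 ]
0.099 [0.5693 0.0747 0.099 ] [-0.2   0.82 -0.23]
0.0983 [0.5695 0.0747 0.0984] [0.77 1.54 0.75]
0.0976 [0.5695 0.0748 0.0979] [-1.11  1.65  2.89]
0.0969 [0.5695 0.0748 0.0971] [-0.83  1.61  4.3 ]
0.0962 [0.5695 0.0748 0.0964] [-0.39  1.8   4.01]
0.0955 [0.5695 0.0748 0.0957] [-0.77  2.52  3.92]
0.0948 [0.5695 0.0748 0.095 ] [-1.33  3.49  4.7 ]
9.4
{'cen': array([0.5810014, 0.0446507]), 'rad': 0.05405910685658455, 'ztop': np.float64(0.09628912525374833), 'n': np.int64(894), 'red': array([0.64468624, 0.0428771 , 0.0737449 ]), 'reddist': np.float64(0.0637095284543823), 'redang': np.float64(-1.5952517739001582), 'wn': np.int64(35), 'ptr': np.float64(30.157067576807826)}
```

View pics/c1.png

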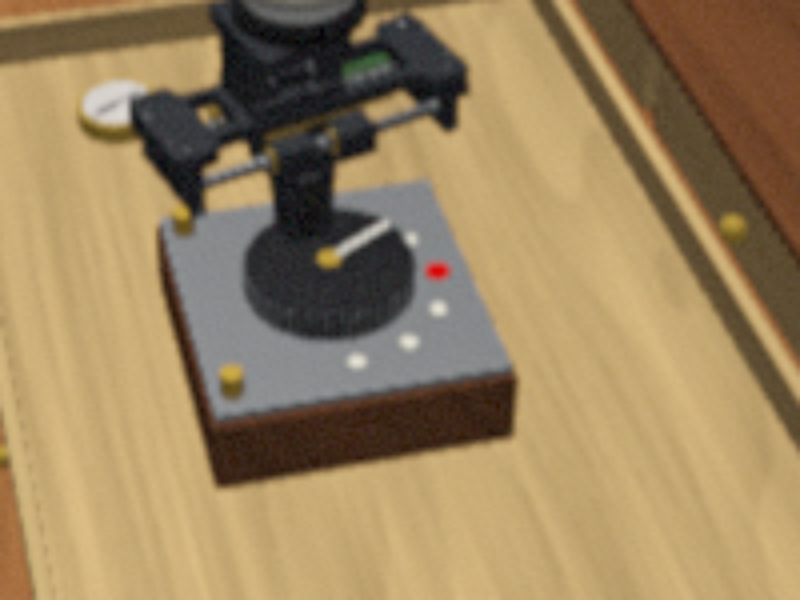

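The crop shows the shut fingertips on the dial's +y side, with the pointer line (330,258)→(388,222) clearly visible at the stop before the red dot. I'll rub in small steps and watch the pointer.

```bash
cat >> h.py <<'E'
def ptr(c):
    P=cloud(c);d=P[...,:2]-C;r=np.hypot(d[...,0],d[...,1]);w=(c["z_map"]>0)&(c["image"].min(-1)>130)&(r>.012)&(r<.052)&(P[...,2]>.085)
    q=d[w].mean(0);return round(np.degrees(np.arctan2(q[1],q[0])),1),int(w.sum())
E
python3 - <<'E'
from h import *
from cell import manip,cams
s=int(open("sgn").read());z=float(open("zc").read());f0=np.load("f0.npy")
print(ptr(dict(np.load("side0.npz"))),ptr(cams.capture("side")))
a=105
while a>65:
    a-=3;p,r=pose(a,z,s);manip.move_linear(p,.02,r)
    c=cams.capture("side");st=manip.state();pa=ptr(c)
    print(a,pa,(st["contact_force"]-f0).round(1),round(st["clock"],2))
    if pa[0]<4 or (a<=90 and pa[0]>26): break
open("a","w").write(str(a))
cv2.imwrite("pics/c2.png",cv2.resize(c["image"][130:280,230:430],(800,600)))
E
```

```text
(np.float64(29.8), 34) (np.float64(-151.6), 91)
102 (np.float64(-147.0), 100) [-2.   2.2  5.5] 9.8
```

View pics/c2.png

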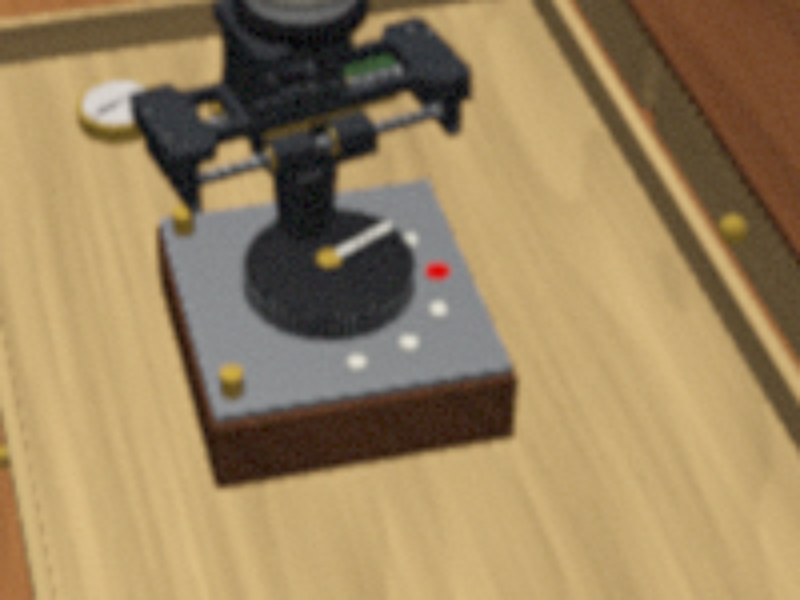

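The pointer has turned a few degrees (tip now at (392,222)), so the dial grips. The gripper's own bright pixels fooled my detector, so I'll limit the height and continue.

```bash
sed -i 's/(P\[...,2\]>.085)/(abs(P[...,2]-.096)<.009)/' h.py
python3 - <<'E'
from h import *
from cell import manip,cams
s=int(open("sgn").read());z=float(open("zc").read());f0=np.load("f0.npy")
pa=ptr(cams.capture("side"));print(pa)
a=102
while a>65 and 20<pa[1]<60 and pa[0]>4 and pa[0]<35 and not(a<=90 and pa[0]>26):
    a-=3;p,r=pose(a,z,s);manip.move_linear(p,.02,r)
    c=cams.capture("side");st=manip.state();pa=ptr(c)
    print(a,pa,(st["contact_force"]-f0).round(1),round(st["clock"],2))
    
open("a","w").write(str(a))
cv2.imwrite("pics/c3.png",cv2.resize(cams.capture("side")["image"][130:280,230:430],(800,600)))
E
```

```text
(np.float64(26.7), 39)
99 (np.float64(24.0), 37) [-1.6  3.1  5.6] 10.15
96 (np.float64(19.3), 40) [-1.7  3.1  5.2] 10.45
93 (np.float64(16.8), 39) [-0.4  2.3  4.8] 10.75
90 (np.float64(14.3), 40) [-1.4  2.4  5.1] 11.05
87 (np.float64(10.3), 36) [0.3 3.  5.4] 11.35
84 (np.float64(6.7), 33) [-0.2  3.1  5.3] 11.65
81 (np.float64(4.2), 35) [1.2 1.6 5.4] 11.95
78 (np.float64(-0.3), 33) [0.3 3.7 4.5] 12.25
```

View pics/c3.png

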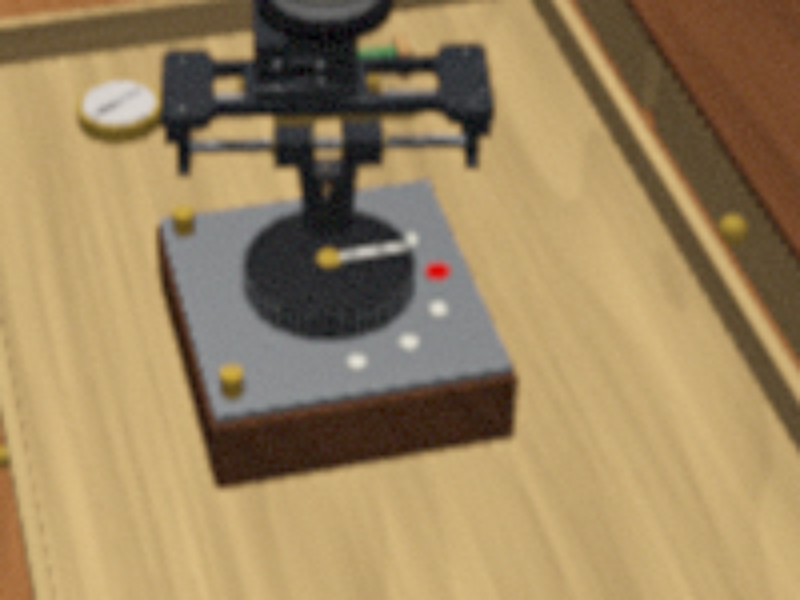

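The pointer now runs (330,258)→(408,245). By depth that is about 0°, the red dot's bearing; the dot looks lower in the picture because it sits 26 mm below the dial top. Now I'll lift straight up and check.

```bash
python3 - <<'E'
from h import *
from cell import manip,cams
s=int(open("sgn").read());a=int(open("a").read())
manip.move_linear(pose(a,.13,s)[0],.06)
manip.move_linear(pose(a,.24,s)[0],.15)
manip.move_pose([.30,.45,.26],manip.state()["tcp_rot"])
manip.dwell(.3)
for n in("side","top"):
    c=cams.capture(n);print(n,ptr(c),measure(c,C))
    c0=dict(np.load(n+"0.npz"))
    if n=="top": 
        cv2.imwrite("pics/t4.png",cv2.resize(c["image"][90:290,140:510],(740,400)))
        d=np.abs(c["image"].astype(int)-c0["image"]).max(-1)
        for nm,(u,v) in dict(tube=(196,171),compass=(198,231),resistor=(455,171),ammeter=(451,232)).items(): print(nm,d[v-24:v+24,u-24:u+24].max())
st=manip.state();print(st["clock"],st["contact_force"],st["tool_pos"])
E
```

```text
side (np.float64(0.5), 28) {'cen': array([0.57910341, 0.04492358]), 'rad': 0.05400366336107254, 'ztop': np.float64(0.09929494995881183), 'n': np.int64(1008), 'red': array([0.6450335 , 0.04306359, 0.07377519]), 'reddist': np.float64(0.06595631624258894), 'redang': np.float64(-1.6159702418352695), 'wn': np.int64(27), 'ptr': np.float64(-0.8040571365148312)}
top (np.float64(-1.5), 46) {'cen': array([0.57801992, 0.04332424]), 'rad': 0.05166623368859291, 'ztop': np.float64(0.09783876506242617), 'n': np.int64(1304), 'red': array([0.64554012, 0.04393533, 0.07166557]), 'reddist': np.float64(0.06752296605511497), 'redang': np.float64(0.5185396942747721), 'wn': np.int64(46), 'ptr': np.float64(-0.6780754619181802)}
tube 9
compass 7
resistor 9
ammeter 9
16.0333 [-0.00103923 -0.36779712  0.47922827] [0.30032831 0.44982007 0.25999158]
```

View pics/t4.png

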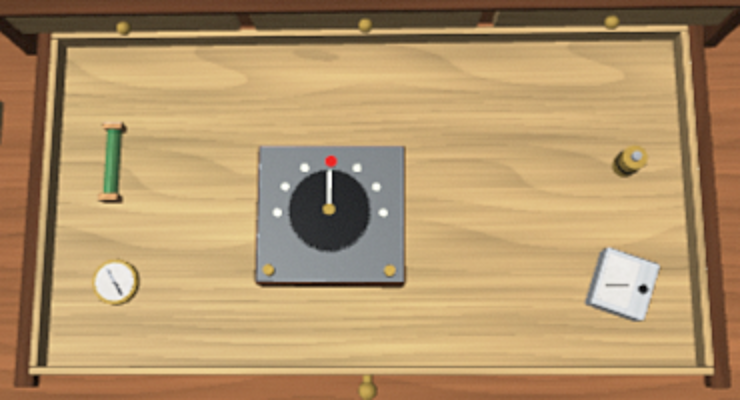

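The pointer line (329,209)→(329,170) points straight at the red dot (331,161), and nothing else has moved.

```bash
python3 -c "
from cell import order
print(order.close_job())"
```

```text
the job is handed in; nothing more can be done
None
```

The dial is now in the stop at the red dot, and the job was handed in after about 16 s. I pressed the shut fingertips on the dial's top at about 5 N, 32 mm off the axis. I then rubbed it clockwise 27°, lifted straight up and moved the hand clear.

**Last checks, with the hand away:**
- **Pointer:** it is within about 2° of the red dot's bearing in both cameras (top −1.5°, side +0.5°), down from about 30° at the start. That spread is within measurement noise.
- **Box:** the top camera puts the dial centre and the red dot within 0.5 mm of where they started. The side camera's fit of the dial centre differed by 2 mm, which is within calibration and fit error.
- **Bystanders:** around the tube, compass, resistor and ammeter, the top picture differs from the first one only by image noise.

**Failed on the way:** my first pointer detector picked up bright gripper pixels and gave a false angle, which stopped the rub after 3°. I limited it to the dial's height and carried on from there.

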